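# Uncover the control pod's stud and snap its dial cap on

## Task

The control pod on the desk has lost its dial cap. Turn its spring-return release knob counter-clockwise all the way to its stop and let it spring back, which leaves its guard arm swung off the stud, then press the loose ribbed cap onto the stud past the click until it sits fully home. Finish while still holding the cap and pressing it firmly down, and leave the other things on the desk where they are.

Things in the scene. Friction and masses are not known exactly. Their poses are not given: they have to be found in the camera images.
- pod: grey-and-black desk control pod fixed on the mat, a low housing 120 (x) x 220 (y) x 28 mm high with a flat top. Origin: centre of its underside; at yaw 0 its x points away from the robot, y to the left, z up. On its top stand the release knob (x 0, y +60 mm) on a round boss and the bare stud (x 0, y -55 mm) under a swinging guard
- knob_grip (a point): point on the release knob's vertical axis where to grip it, 81 mm above the pod's underside. The knob is a 52 mm disc, 3 mm thick, with an upright bar grip 46 mm long, 13 mm wide; the bar reaches from 21 mm below to 9 mm above this point, the disc lies below it; at rest the bar runs along the pod's x; this point turns with the knob
- knob (a joint): angle of the release knob in rad: 0 at rest, 1.2 at its stop, growing as it is turned counter-clockwise seen from above. A spring (0.03 N m at rest, 0.1 N m at the stop) turns it back to 0 when let go. A pin under its disc pushes the guard round with it (about 0.03 N m more)
- guard (a joint): angle (rad) of the dust guard, a flat dark metal arm 12 mm wide that turns about the knob's axis just below its disc; at 0 it points from the knob to the stud (the pod's -y) and its pad covers the stud. The turning knob pushes it, counter-clockwise seen from above, to about 1.2, off the back of the pod and clear of the stud; friction keeps it there when the knob springs back
- guard_pad (a point): centre of the top of the guard's round pad, 25 mm wide and 3.5 mm thick, 115 mm from the knob's axis; closed, it lies over the stud, 1.5 mm above its tip; it moves with the guard
- stud_foot (a point): centre of the top of the flat 36 mm collar at the stud's foot, 31 mm above the pod's underside: the cap's mouth rests here when fully home. The stud is upright, 16 mm in diameter, 20 mm high above this point, with two spring balls in its sides (towards the pod's +x and -x) 11.8 mm above this point. Axes as the pod's
- cap_center (a point): centre (half-way up) of the loose snap cap: a grey, finely ribbed round dial cap, 38 mm in diameter, 44 mm high, about 50 g, standing mouth down on the mat left or right of the pod; z is its axis, up. Its bore is 24 mm wide at the mouth, narrows to an 18.4 mm lip 5 to 7.5 mm above the mouth, and is 24 mm deep
- cap_mouth (a point): centre of the cap's mouth (lower rim, 22 mm below cap_center), axes as the cap's. Going down the stud, the lip meets the spring balls when the mouth is about 11 mm above the collar; the push rises to some 5 to 12 N at 8 mm, drops suddenly (the click) at about 6 mm, and the balls then draw the cap down with a few N until its mouth meets the collar; home, they no longer push or pull
- cap: the same snap cap; origin at the centre of its mouth, z up along its axis
- seat: the flat collar at the foot of the stud, 36 mm in diameter, 3 mm high; origin at the centre of its underside, on the pod's top
- usb_puck: bystander: flat round black receiver puck, 33 mm in diameter, 10 mm high, on the other side of the pod from the cap; origin at the centre of its underside
- mouse: bystander: computer mouse, 122 x 64 x 41 mm, at the right end of the mat; origin at the centre of its underside
- screwdriver: bystander: screwdriver 150 mm long, 17 mm thick, lying left-right along the front of the mat; origin at the centre of its underside
- keycap_puller: bystander: key-cap puller, 90 x 20 x 8 mm, lying left-right at the front left of the mat; origin at the centre of its underside

How it is judged:
By the outcome, as a careful person would: the job done as asked, in the order asked, and still so for the second after the job is handed in, while the arm keeps its last pose, push and grip.
It also fails if it takes over 67 s, if anything falls off the work surface, if the arm or the gripper's body presses on something with over 40 N, if the wrist force passes 120 N, or if a joint passes its speed limit or range.

## Robot

A 6-joint arm with a two-finger parallel gripper is mounted at the origin on a cart in front of the work surface, level with it; the furniture and walls round the work are solid. World frame = base frame: x ahead of the robot, y to its left, z up, the work surface at z = 0. Lengths are in mm, angles in degrees, forces in N, time in s.
With the tool pointing down it reaches from about 300 to 850 mm from the base axis. Payload 4.2 kg.
Tool frame: the origin (TCP) lies on the centre line of the jaws, within the pads' length; the fingertips stand 8 mm ahead of it and the grasp point (between the pads) lies 11 mm behind it; z points along the fingers, y is the line along which they close (so a half turn about z gives the same grasp; the last joint's range is limited). The gripper opens to 91 mm and grips with 3 to 60 N. Pads are 32 mm wide; open, the fingers measure 118 mm over their backs; the gripper's body (76 mm by 178 mm) begins 60 mm behind the grasp point.
Start: joints at [-72.594, 18.312, 89.639, -0, 72.044, -1.146], TCP at [182.952, -545.134, 221.976] pointing down, gripper open.
Joint ranges: [-177.97, 177.97], [-48.28, 115.42], [12.27, 149.76], [-77.06, 257.06], [2.81, 150.46], [-146.56, 146.56]. Speed limits (degrees/s): [147.25, 147.25, 180, 180, 180, 180].

## Interface

Orientations are given as [roll, pitch, yaw] about the fixed x, y, z axes, in that order (R = Rz(yaw) Ry(pitch) Rx(roll)).
In Python, from workcell import telemetry, eyes, ticket gives the robot as it stands. The module is installed in compiled form; this text tells all that it offers.
- The arm moves only by the shell command python3 -m crank 'ROWS' [OPENING] [FORCE]. ROWS is JSON, a list of rows, each an object of numbers: "dx", "dy", "dz": the shift along the world's x, y, z normalised to -1 to 1, where 1 is 80 cm; "yaw": the turn about the world's z normalised to -1 to 1, where 1 is 5 degrees. A call has 1 to 10 rows; each row shifts and turns the commanded pose from where the row before left it; what a row does not reach is not made up. A row lasts 1/8 s, in which the tool goes at most 62.5 mm and 10.7 degrees, less where a joint would pass 70% of its speed; a pose out of reach is approached as far as the arm can. A call with a number of a shift or a turn outside -1 to 1 is refused whole. A call with a gripper value outside its range is refused whole. OPENING is the opening, from 0 (shut) to 1 (fully open), set as the call begins (- or left out, the last holds). The fingers move at their own pace and stop on an object; FORCE is the grip in N (left out, the last holds). Time passes only in rows, so rows that do not move let the fingers close. It gives the time, the measured TCP pose, the force, the opening and the grip force at its end, in the units of the state.
- telemetry.state(): the state, without advancing time (a new reading comes with each control period).
- eyes.grab_frame(name): name is "scene" or "top"; returns the picture (384x512x3 uint8, red, green, blue); there is no depth.
- eyes.calibration(name): a dict with "camera_matrix" (3x3 intrinsics, pixels), "world_from_camera" (4x4, takes a point from camera to world coordinates). Camera axes: x right, y down, z forward; pixel columns grow to the right and rows downward; lengths in mm; the calibration is good to about 2 mm. A picture is of the moment at which its call begins. calibration takes no time and is no camera call.
- ticket.job_done(): hands the job in; it is judged then, once.
The state is a dict: "time_s": time; "qpos": joint angles; "qvel": joint speeds; "effort": joint torques, N m; "ee_pos": TCP position; "ee_rot": TCP orientation; "force": force on the tool from outside, world axes, zero at the start; "torque": the same for the moment, N m; "gripper_width": finger opening in mm; "gripper_force": force on a finger pad.
Only numpy, scipy, OpenCV 4.12 (cv2) and the standard library are available. Lean on these libraries where they do the work, as an engineer would, in place of code of your own. Each camera call takes 0.05 s, during which the arm holds its last target. There are 200 camera calls.

## Working session

There is one attempt and no reset: what is moved stays moved. The work goes in short steps, Python scripts to look and compute and a shell command to move; the robot and the scene stay as the last step left them, time stands still between calls to the robot, and variables do not carry over. Pictures are saved under pics/ and viewed, at most 10 in all, crops included, and the job is handed in when it is done.

```bash
mkdir -p pics
python3 - <<'E'
from workcell import telemetry, eyes
import cv2,numpy as np
np.set_printoptions(suppress=True,precision=3)
for n in("scene","top"):
    cv2.imwrite(f"pics/{n}0.png",cv2.cvtColor(eyes.grab_frame(n),cv2.COLOR_RGB2BGR)); c=eyes.calibration(n); print(c["camera_matrix"],c["world_from_camera"])
print(telemetry.state())
E
```

```text
[[470.694   0.    259.591]
 [  0.    470.694 190.324]
 [  0.      0.      1.   ]] [[ -0.882  -0.351   0.316  84.887]
 [ -0.472   0.637  -0.609 621.383]
 [  0.013  -0.686  -0.727 949.287]
 [  0.      0.      0.      1.   ]]
[[413.047   0.    257.138]
 [  0.    413.047 191.541]
 [  0.      0.      1.   ]] [[   0.02    -0.986    0.168  269.141]
 [  -1.      -0.02     0.001 -106.658]
 [   0.002   -0.168   -0.986 1253.403]
 [   0.       0.       0.       1.   ]]
{'time_s': 0.1, 'qpos': array([-72.594,  18.351,  89.699,   0.001,  72.044,  -1.147]), 'qvel': array([ 0.027, -0.103, -0.173, -0.012,  0.035, -0.041]), 'effort': array([  0.001, -41.333, -23.251,   0.073,   0.042,  -0.   ]), 'ee_pos': array([ 182.824, -544.702,  221.181]), 'ee_rot': array([-179.906,   -0.003,   18.553]), 'force': array([-0.079,  0.081, -0.362]), 'torque': array([ 0.034,  0.001, -0.046]), 'gripper_force': 0.0, 'gripper_width': 90.94270081635}
```

View pics/top0.png

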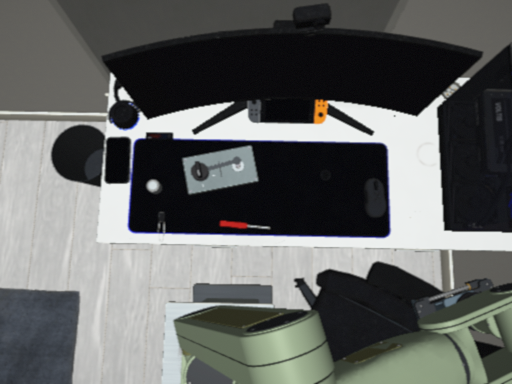

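View pics/scene0.png

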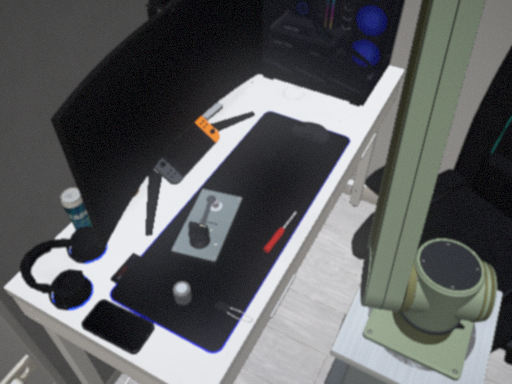

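The top view shows the pod around (220,170), with the knob at (200,171) and the stud/pad at (238,164). The cap is at (153,186) in top and (182,293) in scene. Next I'll measure the pod outline and the cap.

```bash
cat > h.py <<'E'
from workcell import telemetry, eyes
import cv2,numpy as np
np.set_printoptions(suppress=True,precision=1)
C={n:eyes.calibration(n) for n in("scene","top")}
def ray(n,u,v):
    c=C[n];W=c["world_from_camera"];d=W[:3,:3]@np.linalg.solve(c["camera_matrix"],[u,v,1.]);return W[:3,3],d
def plane(n,u,v,z):
    o,d=ray(n,u,v);return o+d*(z-o[2])/d[2]
def proj(n,p):
    c=C[n];W=c["world_from_camera"];q=c["camera_matrix"]@(W[:3,:3].T@(np.array(p,float)-W[:3,3]));return q[:2]/q[2]
def tri(a,b):
    (o1,d1),(o2,d2)=ray("top",*a),ray("scene",*b)
    s=np.linalg.lstsq(np.c_[d1,-d2],o2-o1,rcond=None)[0]
    p,q=o1+s[0]*d1,o2+s[1]*d2
    return (p+q)/2,np.linalg.norm(p-q)
E
python3 - <<'E'
from h import *
R={"top":(125,130,275,215),"scene":(100,170,260,320)}
for n,(x0,y0,x1,y1) in R.items():
    im=cv2.imread(f"pics/{n}0.png");sub=im[y0:y1,x0:x1];g=sub.min(2)
    m=(g>70).astype(np.uint8)
    k,l,s,c=cv2.connectedComponentsWithStats(m)
    for i in range(1,k):
        if s[i,4]<40: continue
        mm=(l==i).astype(np.uint8);cn=max(cv2.findContours(mm,cv2.RETR_EXTERNAL,2)[0],key=cv2.contourArea)
        r=cv2.minAreaRect(cn);b=cv2.boxPoints(r)+[x0,y0]
        print(n,s[i],c[i]+[x0,y0],r[1:])
        if s[i,4]>500:
            P=np.array([plane(n,*p,28) for p in b]);print(P,P.mean(0),np.linalg.norm(np.diff(P,axis=0),axis=1))
    w=cv2.resize(sub,None,fx=5 if n=="top" else 3.5,fy=5 if n=="top" else 3.5,interpolation=cv2.INTER_CUBIC);cv2.imwrite(f"pics/{n}0c.png",w)
E
```

```text
top [   0    0  150   85 1682] [191.8 143.5] ((84.0, 149.0), 90.0)
[[ 662.4  305.9   28. ]
 [ 671.9 -153.8   28. ]
 [ 411.2 -157.2   28. ]
 [ 402.2  286.7   28. ]] [536.9  70.4  28. ] [459.8 260.8 444. ]
top [  57   15   76   49 2391] [221.6 169.2] ((37.278472900390625, 71.0066146850586), 79.11447143554688)
[[ 578.2  128.3   28. ]
 [ 624.9  -83.4   28. ]
 [ 510.9 -107.3   28. ]
 [ 465.5  101.4   28. ]] [544.9   9.7  28. ] [216.8 116.5 213.5]
top [ 21  49  14  14 144] [152.6 185.4] ((12.727920532226562, 12.727922439575195), 45.0)
scene [   0    0  143  143 7824] [167.7 222.7] ((105.54240417480469, 167.70509338378906), 26.56505012512207)
[[ 685.9  311.9   28. ]
 [ 847.2 -181.4   28. ]
 [ 507.8 -146.9   28. ]
 [ 437.1  303.7   28. ]] [619.5  71.8  28. ] [519.  341.1 456.2]
scene [ 73 111  18  23 301] [181.6 291.1] ((22.0, 17.0), 90.0)
scene [126 117  34  33 443] [248.9 309.1] ((32.0, 33.0), 90.0)
```

View pics/top0c.png

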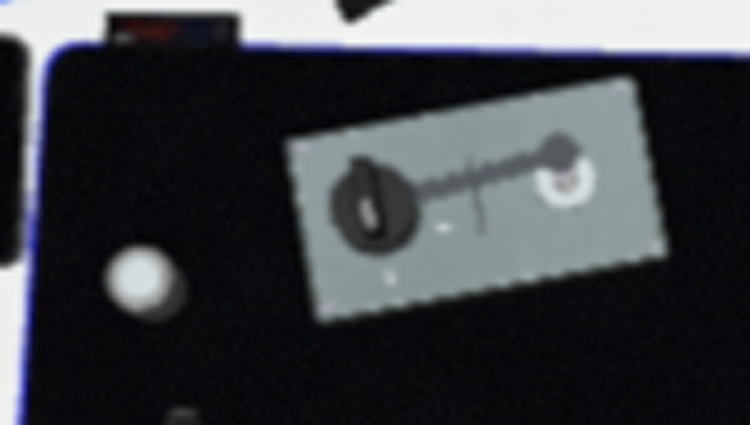

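View pics/scene0c.png

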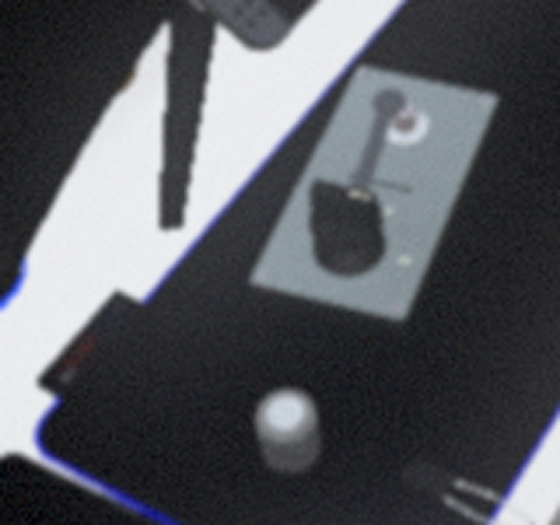

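Top crop: the knob disc centres near full-frame (200,172), the collar near (238,166) and the cap top near (153,185). The scene crop shows the pod quad and the cap top at (182,287). I'll now refine both with line and ellipse fits and triangulate across the views.

Run:
```python
from h import *
R={"top":(178,140,265,200),"scene":(165,183,248,268)}
quad={}
for n,(x0,y0,x1,y1) in R.items():
    im=cv2.imread(f"pics/{n}0.png");sub=im[y0:y1,x0:x1]
    big=cv2.resize(sub,None,fx=8,fy=8,interpolation=cv2.INTER_CUBIC)
    m=((big.max(2)>62 if n=="top" else big.max(2)>70)&(big.min(2)>40)&(big.min(2)<205)).astype(np.uint8)
    m=cv2.morphologyEx(m,cv2.MORPH_OPEN,np.ones((25,25)))
    cn=max(cv2.findContours(m,cv2.RETR_EXTERNAL,cv2.CHAIN_APPROX_NONE)[0],key=cv2.contourArea)
    h=cv2.convexHull(cn);q=cv2.approxPolyDP(h,40,True)[:,0].astype(float);print(n,len(q))
    pts=cn[:,0].astype(float);L=[]
    for i in range(len(q)):
        a,b=q[i],q[(i+1)%len(q)];e=b-a;l=np.linalg.norm(e);e/=l;t=(pts-a)@e;d=np.abs((pts-a)@[-e[1],e[0]])
        s=pts[(t>.1*l)&(t<.9*l)&(d<16)].astype(np.float32)
        vx,vy,px,py=cv2.fitLine(s,cv2.DIST_HUBER,0,.01,.01).ravel();L.append(np.cross([px,py,1],[px+vx*50,py+vy*50,1]))
    Q=[]
    for i in range(len(q)):
        p=np.cross(L[i-1],L[i]);p=p[:2]/p[2];Q.append((p+.5)/8-.5+[x0,y0])
    Q=np.array(Q);quad[n]=Q
    P=np.array([plane(n,*p,28) for p in Q]);print(Q,P,P.mean(0),np.linalg.norm(P-np.roll(P,1,0),axis=1),sep="\n")
# match corners & triangulate
for p in quad["top"]:
    w=plane("top",*p,28);i=np.argmin(np.linalg.norm(quad["scene"]-proj("scene",w),axis=1));print("tri",*tri(p,quad["scene"][i]))
# cap top (bright)
cc={}
for n,(x0,y0,x1,y1),th in(("top",(140,172,168,202),(110,150,180)),("scene",(165,270,205,312),(110,150,170))):
    g=cv2.resize(cv2.imread(f"pics/{n}0.png")[y0:y1,x0:x1].min(2),None,fx=8,fy=8,interpolation=cv2.INTER_CUBIC)
    for t in th:
        cs=cv2.findContours((g>t).astype(np.uint8),0,1)[0]
        if not cs: continue
        e=cv2.fitEllipse(max(cs,key=cv2.contourArea));c=(np.array(e[0])+.5)/8-.5+[x0,y0];cc[n,t]=c
        print(n,t,c,np.array(e[1])/8,plane(n,*c,44),plane(n,*c,47))
print(tri(cc["top",150],cc["scene",150]))
```

```text
top 4
[[251.2 144.3]
 [258.4 180.8]
 [187.9 194.3]
 [181.4 157.6]]
[[ 624.8  -84.3   28. ]
 [ 511.1 -108.6   28. ]
 [ 465.3  102.3   28. ]
 [ 578.5  127.7   28. ]]
[544.9   9.3  28. ]
[217.  116.3 215.9 116. ]
scene 4
[[201.4 186.9]
 [243.1 196.5]
 [215.2 262. ]
 [168.9 250.9]]
[[ 628.5  -86.1   28. ]
 [ 512.4 -109.8   28. ]
 [ 466.9  103.9   28. ]
 [ 581.   129.6   28. ]]
[547.2   9.4  28. ]
[220.9 118.5 218.5 117. ]
tri [625.2 -83.9  31.2] 2.75650253412606
tri [ 511.2 -108.5   29.7] 0.8791820632293574
tri [466.5 102.9  26.6] 1.9292654992023712
tri [580.3 128.5  26.5] 2.8385137816287167
top 110 [152.5 185.3] [11.9 12.1] [487.9 206.2  44. ] [487.3 205.4  47. ]
top 150 [152.4 185.2] [10.2 10.6] [488.1 206.6  44. ] [487.5 205.8  47. ]
top 180 [152.3 185. ] [8.4 8.7] [488.7 206.9  44. ] [488.1 206.1  47. ]
scene 110 [181.1 288.5] [13.9 15.8] [489.1 208.5  44. ] [487.8 209.8  47. ]
scene 150 [181.  287.6] [10.4 12.1] [490.5 206.8  44. ] [489.1 208.1  47. ]
scene 170 [181.1 287.5] [ 9.1 10.6] [490.5 206.6  44. ] [489.2 208.   47. ]
(array([489. , 206.8,  44.7]), np.float64(2.2215838216668895))
```

```bash
python3 -m crank '[{"dx":0.031,"dy":0.055,"yaw":-0.13},{"dx":0.031,"dy":0.055,"yaw":-0.13},{"dx":0.031,"dy":0.055,"yaw":-0.13},{"dx":0.031,"dy":0.055,"yaw":-0.13},{"dx":0.031,"dy":0.055,"yaw":-0.13},{"dx":0.031,"dy":0.055,"yaw":-0.13},{"dx":0.031,"dy":0.055,"yaw":-0.13},{"dx":0.031,"dy":0.055,"yaw":-0.13},{"dx":0.031,"dy":0.055,"yaw":-0.13},{"dx":0.031,"dy":0.055,"yaw":-0.1}]' 0.6 20
python3 - <<'E'
from h import *
# monitor bottom edge position check
for z in(60,100,150,200,250): print(z,plane("top",200,104,z),plane("top",270,97,z))
print(telemetry.state())
E
```

```text
60 [739.   73.5  60. ] [ 765.9 -139.    60. ]
100 [723.2  67.4 100. ] [ 749.2 -137.9  100. ]
150 [703.5  59.9 150. ] [ 728.4 -136.5  150. ]
200 [683.9  52.3 200. ] [ 707.6 -135.2  200. ]
250 [664.2  44.8 250. ] [ 686.8 -133.8  250. ]
{'time_s': 0.1, 'qpos': array([-72.6,  18.4,  89.7,   0. ,  72. ,  -1.1]), 'qvel': array([ 0. , -0.1, -0.2, -0. ,  0. , -0. ]), 'effort': array([  0. , -41.3, -23.3,   0.1,   0. ,  -0. ]), 'ee_pos': array([ 182.8, -544.7,  221.2]), 'ee_rot': array([-179.9,   -0. ,   18.6]), 'force': array([-0.1,  0.1, -0.4]), 'torque': array([ 0.,  0., -0.]), 'gripper_force': 0.0, 'gripper_width': 90.94270081635}validation failed for argument at $[0]...
```

The call was refused, probably because each row needs all four keys.

```bash
python3 -m crank '[{"dx":0.031,"dy":0.055,"dz":0,"yaw":-0.13},{"dx":0.031,"dy":0.055,"dz":0,"yaw":-0.13},{"dx":0.031,"dy":0.055,"dz":0,"yaw":-0.13},{"dx":0.031,"dy":0.055,"dz":0,"yaw":-0.13},{"dx":0.031,"dy":0.055,"dz":0,"yaw":-0.13},{"dx":0.031,"dy":0.055,"dz":0,"yaw":-0.13},{"dx":0.031,"dy":0.055,"dz":0,"yaw":-0.13},{"dx":0.031,"dy":0.055,"dz":0,"yaw":-0.13},{"dx":0.031,"dy":0.055,"dz":0,"yaw":-0.13},{"dx":0.031,"dy":0.055,"dz":0,"yaw":-0.1}]' 0.6 20
```

```text
time_s: 1.35
ee_pos: [431.4, -103.6, 221.8]
ee_rot: [180.0, 0.0, 12.2]
force: [0.5, -1.1, 0.2]
gripper_width: 54.8
gripper_force: 0.0
```

```bash
python3 -m crank '[{"dx":0.032,"dy":0.0537,"dz":0,"yaw":0},{"dx":0.032,"dy":0.0537,"dz":0,"yaw":0},{"dx":0.032,"dy":0.0537,"dz":-0.03,"yaw":0},{"dx":0.0314,"dy":0.0535,"dz":-0.04,"yaw":0},{"dx":0,"dy":0,"dz":-0.04,"yaw":0},{"dx":0,"dy":0,"dz":-0.03,"yaw":0},{"dx":0,"dy":0,"dz":0,"yaw":0},{"dx":0,"dy":0,"dz":0,"yaw":0}]' 0.6 20
python3 - <<'E'
from h import *
a=eyes.grab_frame("scene")[150:290,130:280];cv2.imwrite("pics/s1.png",cv2.cvtColor(cv2.resize(a,None,fx=4,fy=4,interpolation=2),4))
print(telemetry.state()["ee_pos"])
E
```

```text
time_s: 2.35
ee_pos: [533.5, 66.5, 110.8]
ee_rot: [180.0, -0.1, 12.2]
force: [0.2, -0.3, 0.3]
gripper_width: 54.7
gripper_force: 0.0
[533.7  66.5 111.2]
```

View pics/s1.png

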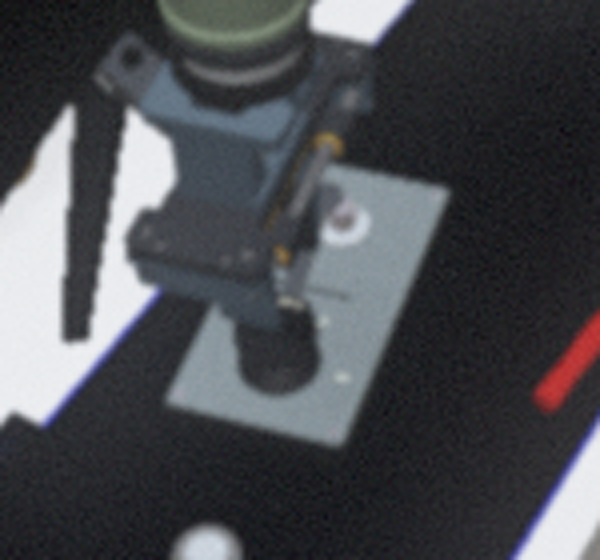

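The scene crop shows the gripper straddling the black knob at about (275,350), with the bar between the fingers. I'll descend to z ≈ 74 and close.

```bash
python3 -m crank '[{"dx":0,"dy":0.0018,"dz":-0.023,"yaw":0},{"dx":0,"dy":0,"dz":-0.023,"yaw":0},{"dx":0,"dy":0,"dz":0,"yaw":0},{"dx":0,"dy":0,"dz":0,"yaw":0}]' 0.6 20; python3 -m crank '[{"dx":0,"dy":0,"dz":0,"yaw":0},{"dx":0,"dy":0,"dz":0,"yaw":0},{"dx":0,"dy":0,"dz":0,"yaw":0},{"dx":0,"dy":0,"dz":0,"yaw":0},{"dx":0,"dy":0,"dz":0,"yaw":0},{"dx":0,"dy":0,"dz":0,"yaw":0}]' 0 20
```

```text
time_s: 2.9
ee_pos: [533.7, 68.0, 74.4]
ee_rot: [180.0, -0.1, 12.2]
force: [0.8, -0.8, 0.6]
gripper_width: 54.3
gripper_force: 0.0
time_s: 3.65
ee_pos: [532.7, 68.5, 73.2]
ee_rot: [-180.0, 0.0, 12.2]
force: [-0.8, 3.3, 1.2]
gripper_width: 12.9
gripper_force: 20.0
```

The grip is on the 13 mm bar with low side force. Now I'll turn it counter-clockwise.

```bash
python3 -m crank '[{"dx":0,"dy":0,"dz":0,"yaw":0.8},{"dx":0,"dy":0,"dz":0,"yaw":0.8},{"dx":0,"dy":0,"dz":0,"yaw":0.8},{"dx":0,"dy":0,"dz":0,"yaw":0.8},{"dx":0,"dy":0,"dz":0,"yaw":0.8},{"dx":0,"dy":0,"dz":0,"yaw":0.8},{"dx":0,"dy":0,"dz":0,"yaw":0.8},{"dx":0,"dy":0,"dz":0,"yaw":0.8},{"dx":0,"dy":0,"dz":0,"yaw":0.8},{"dx":0,"dy":0,"dz":0,"yaw":0.8}]' 0 30;  python3 -m crank '[{"dx":0,"dy":0,"dz":0,"yaw":0.8},{"dx":0,"dy":0,"dz":0,"yaw":0.8},{"dx":0,"dy":0,"dz":0,"yaw":0.8},{"dx":0,"dy":0,"dz":0,"yaw":0.8},{"dx":0,"dy":0,"dz":0,"yaw":0.8},{"dx":0,"dy":0,"dz":0,"yaw":0.8},{"dx":0,"dy":0,"dz":0,"yaw":0.5},{"dx":0,"dy":0,"dz":0,"yaw":0},{"dx":0,"dy":0,"dz":0,"yaw":0}]'; python3 -c "
from h import *
s=telemetry.state();print(s['torque'],s['force'],s['ee_rot'],s['qpos'])"
```

```text
time_s: 4.9
ee_pos: [533.2, 67.8, 73.2]
ee_rot: [179.9, -0.0, 52.3]
force: [0.3, 0.7, -0.8]
gripper_width: 12.9
gripper_force: 30.0
time_s: 6.02
ee_pos: [533.8, 67.6, 73.2]
ee_rot: [179.9, 0.0, 78.7]
force: [3.6, -1.4, -2.6]
gripper_width: 13.1
gripper_force: 30.0
[-0.4 -0.7 -0.1] [ 3.6 -1.4 -2.6] [179.9   0.   78.7] [  6.   23.  106.4  -0.1  50.5  17.4]
```

```bash
python3 -m crank '[{"dx":0,"dy":0,"dz":0,"yaw":0.3},{"dx":0,"dy":0,"dz":0,"yaw":0.3},{"dx":0,"dy":0,"dz":0,"yaw":0.2},{"dx":0,"dy":0,"dz":0,"yaw":0}]'; python3 -c "
from h import *
np.set_printoptions(precision=3,suppress=True)
s=telemetry.state();print(s['torque'],s['ee_rot'])"; python3 -m crank '[{"dx":0,"dy":0,"dz":0,"yaw":0.3},{"dx":0,"dy":0,"dz":0,"yaw":0.3},{"dx":0,"dy":0,"dz":0,"yaw":0}]'; python3 -c "
from h import *
np.set_printoptions(precision=3,suppress=True)
s=telemetry.state();print(s['torque'],s['ee_rot'])"
```

```text
time_s: 6.52
ee_pos: [533.8, 67.6, 73.2]
ee_rot: [179.9, -0.0, 82.6]
force: [5.9, -3.8, -3.3]
gripper_width: 13.3
gripper_force: 30.5
[-0.635 -0.892 -1.002] [179.89   -0.021  82.563]
time_s: 6.9
ee_pos: [533.8, 67.4, 73.3]
ee_rot: [179.9, -0.0, 85.5]
force: [4.2, -4.3, -3.3]
gripper_width: 14.6
gripper_force: 31.6
[-0.81  -0.876 -1.218] [179.893  -0.001  85.534]
```

The torque jump from −0.1 to −1.0 N m shows the knob is at its stop. I'll open, let it spring back and lift.

```bash
python3 -m crank '[{"dx":0,"dy":0,"dz":0,"yaw":0},{"dx":0,"dy":0,"dz":0,"yaw":0},{"dx":0,"dy":0,"dz":0,"yaw":0},{"dx":0,"dy":0,"dz":0,"yaw":0},{"dx":0,"dy":0,"dz":0,"yaw":0},{"dx":0,"dy":0,"dz":0,"yaw":0},{"dx":0,"dy":0,"dz":0,"yaw":0},{"dx":0,"dy":0,"dz":0,"yaw":0}]' 0.8;
python3 -m crank '[{"dx":0,"dy":0,"dz":0.02,"yaw":0},{"dx":0,"dy":0,"dz":0.03,"yaw":0},{"dx":-0.009,"dy":0.03,"dz":0.03,"yaw":-0.8},{"dx":-0.009,"dy":0.03,"dz":0.02,"yaw":-0.8},{"dx":-0.009,"dy":0.03,"dz":0,"yaw":-0.8},{"dx":-0.009,"dy":0.03,"dz":0,"yaw":-0.8},{"dx":-0.009,"dy":0.03,"dz":0,"yaw":-0.8},{"dx":-0.009,"dy":0.024,"dz":0,"yaw":-0.8},{"dx":0,"dy":0,"dz":0,"yaw":-0.8},{"dx":0,"dy":0,"dz":0,"yaw":-0.8}]'
python3 - <<'E'
from h import *
a=eyes.grab_frame("scene")[170:330,130:280];b=eyes.grab_frame("top")[130:210,135:275]
cv2.imwrite("pics/s2full.png",eyes.grab_frame("scene")[...,::-1]); cv2.imwrite("pics/t2full.png",eyes.grab_frame("top")[...,::-1])
a=cv2.resize(a,(450,480),interpolation=2);b=cv2.resize(b,(350,200),interpolation=2)
o=np.zeros((480,800,3),np.uint8);o[:,:450]=a;o[:200,450:]=b;cv2.imwrite("pics/s2.png",o[...,::-1])
E
```

```text
time_s: 7.9
ee_pos: [532.8, 68.0, 73.2]
ee_rot: [-180.0, -0.0, 85.7]
force: [-0.9, -1.3, -0.5]
gripper_width: 73.0
gripper_force: 0.0
time_s: 9.15
ee_pos: [489.4, 207.5, 153.1]
ee_rot: [-180.0, 0.0, 53.6]
force: [-0.3, -0.0, 0.1]
gripper_width: 72.9
gripper_force: 0.0
```

View pics/s2.png

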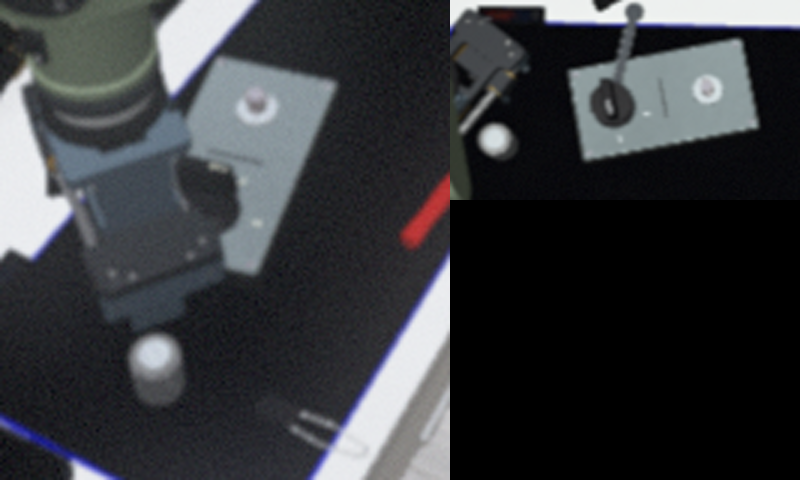

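The guard is now off the back of the pod and the knob is back along the pod's x. The stud and collar are exposed at crop-top (707,88) and crop-scene (258,105). I'll measure the collar in both views.

Run:
```python
from h import *
cc={}
for n,(x0,y0,x1,y1) in(("top",(228,156,250,178)),("scene",(202,193,230,218))):
    g=cv2.resize(cv2.imread(f"pics/{n}2full.png" if n[0]!="s" else "pics/s2full.png") [y0:y1,x0:x1].min(2) if 0 else cv2.imread(f"pics/{n[0]}2full.png")[y0:y1,x0:x1].min(2),None,fx=8,fy=8,interpolation=cv2.INTER_CUBIC)
    for t in(165,180,195):
        cs=cv2.findContours((g>t).astype(np.uint8),0,1)[0]
        if not cs: continue
        k=cv2.convexHull(max(cs,key=cv2.contourArea));e=cv2.fitEllipse(k);c=(np.array(e[0])+.5)/8-.5+[x0,y0];cc[n,t]=c
        print(n,t,c,np.array(e[1])/8,plane(n,*c,31))
print([tri(cc["top",t],cc["scene",t]) for t in(165,180)])
for n in C:print(n,proj(n,[557.6,-44.4,31]),proj(n,[557.6,-44.4,51]))
```

```text
top 165 [237.6 165.3] [11.7 12.3] [557.2 -44.7  31. ]
top 180 [237.6 165.3] [10.9 11.5] [557.1 -44.8  31. ]
top 195 [237.7 165.4] [ 9.9 10.6] [556.9 -44.9  31. ]
scene 165 [215.2 205.7] [10.5 14.1] [558.6 -43.9  31. ]
scene 180 [215.2 205.8] [ 9.5 12.9] [558.5 -43.8  31. ]
scene 195 [215.1 205.8] [ 8.1 11.7] [558.5 -43.6  31. ]
[(array([558. , -44.4,  30.5]), np.float64(1.488468706713071)), (array([558.1, -44.5,  30.3]), np.float64(1.598997232814869))]
scene [215.6 205.8] [215.2 200.6]
top [237.5 165.1] [237.2 163.6]
```

The collar is at (558.0, −44.4, 31), which matches the pod estimate. I'll squeeze the cap along two perpendicular lines to centre it in the jaws; first at yaw about 93°.

```bash
python3 -m crank '[{"dx":0,"dy":-0.0009,"dz":-0.02,"yaw":1},{"dx":0,"dy":0,"dz":-0.02,"yaw":1},{"dx":0,"dy":0,"dz":-0.02,"yaw":1},{"dx":0,"dy":0,"dz":-0.02,"yaw":1},{"dx":0,"dy":0,"dz":-0.02,"yaw":1},{"dx":0,"dy":0,"dz":-0.02,"yaw":1},{"dx":0,"dy":0,"dz":-0.02,"yaw":1},{"dx":0,"dy":0,"dz":-0.0275,"yaw":1},{"dx":0,"dy":0,"dz":0,"yaw":0},{"dx":0,"dy":0,"dz":0,"yaw":0}]' 0.65; python3 -m crank '[{"dx":0,"dy":0,"dz":0,"yaw":0},{"dx":0,"dy":0,"dz":0,"yaw":0},{"dx":0,"dy":0,"dz":0,"yaw":0},{"dx":0,"dy":0,"dz":0,"yaw":0},{"dx":0,"dy":0,"dz":0,"yaw":0},{"dx":0,"dy":0,"dz":0,"yaw":0}]' 0 5;  python3 -m crank '[{"dx":0,"dy":0,"dz":0,"yaw":0},{"dx":0,"dy":0,"dz":0,"yaw":0},{"dx":0,"dy":0,"dz":0,"yaw":0},{"dx":0,"dy":0,"dz":0,"yaw":0}]' 0.65
```

```text
time_s: 10.6
ee_pos: [490.2, 206.6, 19.8]
ee_rot: [179.9, -0.0, 93.6]
force: [-0.3, 0.4, 0.0]
gripper_width: 59.1
gripper_force: 0.0
time_s: 11.35
ee_pos: [490.0, 206.6, 19.6]
ee_rot: [179.9, -0.0, 93.7]
force: [-1.2, -0.1, 5.8]
gripper_width: 37.4
gripper_force: 5.0
time_s: 11.85
ee_pos: [489.6, 206.4, 19.0]
ee_rot: [-180.0, 0.0, 93.7]
force: [-0.2, 0.1, 0.5]
gripper_width: 59.1
gripper_force: 0.0
```

```bash
python3 -m crank '[{"dx":0,"dy":0,"dz":0,"yaw":-1},{"dx":0,"dy":0,"dz":0,"yaw":-1},{"dx":0,"dy":0,"dz":0,"yaw":-1},{"dx":0,"dy":0,"dz":0,"yaw":-1},{"dx":0,"dy":0,"dz":0,"yaw":-1},{"dx":0,"dy":0,"dz":0,"yaw":-1},{"dx":0,"dy":0,"dz":0,"yaw":-1},{"dx":0,"dy":0,"dz":0,"yaw":-1},{"dx":0,"dy":0,"dz":0,"yaw":-1}]'; python3 -m crank '[{"dx":0,"dy":0,"dz":0,"yaw":-1},{"dx":0,"dy":0,"dz":0,"yaw":-1},{"dx":0,"dy":0,"dz":0,"yaw":-1},{"dx":0,"dy":0,"dz":0,"yaw":-1},{"dx":0,"dy":0,"dz":0,"yaw":-1},{"dx":0,"dy":0,"dz":0,"yaw":-1},{"dx":0,"dy":0,"dz":0,"yaw":-1},{"dx":0,"dy":0,"dz":0,"yaw":-1},{"dx":0,"dy":0,"dz":0,"yaw":-0.3},{"dx":0,"dy":0,"dz":0,"yaw":0}]';python3 -m crank '[{"dx":0,"dy":0,"dz":0,"yaw":0},{"dx":0,"dy":0,"dz":0,"yaw":0},{"dx":0,"dy":0,"dz":0,"yaw":0},{"dx":0,"dy":0,"dz":0,"yaw":0},{"dx":0,"dy":0,"dz":0,"yaw":0},{"dx":0,"dy":0,"dz":0,"yaw":0}]' 0 40
```

```text
time_s: 12.98
ee_pos: [489.6, 206.4, 19.1]
ee_rot: [180.0, 0.0, 48.5]
force: [-0.5, -0.5, -0.2]
gripper_width: 59.6
gripper_force: 0.0
time_s: 14.22
ee_pos: [489.6, 206.5, 19.1]
ee_rot: [180.0, 0.0, 7.3]
force: [-0.2, -0.0, 1.3]
gripper_width: 59.2
gripper_force: 0.0
time_s: 14.98
ee_pos: [489.7, 206.5, 19.2]
ee_rot: [180.0, -0.0, 7.2]
force: [-0.0, -0.7, 0.4]
gripper_width: 36.3
gripper_force: 40.0
```

```bash
python3 -m crank '[{"dx":0,"dy":0,"dz":0.02,"yaw":0},{"dx":0,"dy":0,"dz":0.04,"yaw":0},{"dx":0,"dy":0,"dz":0.04,"yaw":0},{"dx":0,"dy":0,"dz":0.0375,"yaw":0},{"dx":0,"dy":0,"dz":0,"yaw":0}]'; python3 -m crank '[{"dx":0.01,"dy":-0.0368,"dz":0,"yaw":0},{"dx":0.0125,"dy":-0.0461,"dz":0,"yaw":0},{"dx":0.0125,"dy":-0.0461,"dz":0,"yaw":0},{"dx":0.0125,"dy":-0.0461,"dz":0,"yaw":0},{"dx":0.0125,"dy":-0.0461,"dz":0,"yaw":0},{"dx":0.0125,"dy":-0.0461,"dz":0,"yaw":0},{"dx":0.0125,"dy":-0.0461,"dz":0,"yaw":0},{"dx":0,"dy":0,"dz":-0.03,"yaw":0},{"dx":0,"dy":0,"dz":-0.02,"yaw":0},{"dx":0,"dy":0,"dz":0,"yaw":0}]'
python3 - <<'E'
from h import *
s=telemetry.state();print(s['ee_pos'],s['force'],s['gripper_width'])
a=eyes.grab_frame("scene")[160:260,160:280];b=eyes.grab_frame("top")[120:200,195:285]
a=cv2.resize(a,(480,400),interpolation=2);b=cv2.resize(b,(315,280),interpolation=2)
o=np.zeros((400,800,3),np.uint8);o[:,:480]=a;o[:280,485:]=b;cv2.imwrite("pics/s3.png",o[...,::-1])
E
```

```text
time_s: 15.6
ee_pos: [491.1, 207.0, 131.3]
ee_rot: [-179.9, -0.3, 7.2]
force: [-0.5, 1.1, -0.4]
gripper_width: 36.6
gripper_force: 40.0
time_s: 16.85
ee_pos: [556.0, -43.8, 87.0]
ee_rot: [-179.9, 0.3, 7.2]
force: [0.2, 0.2, 0.7]
gripper_width: 36.6
gripper_force: 40.0
[556.  -43.8  87. ] [0.2 0.2 0.7] 36.62336317013142
```

View pics/s3.png

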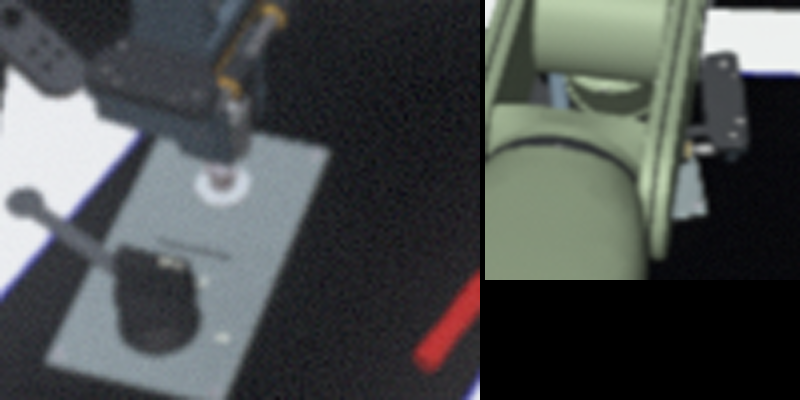

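The scene crop shows the cap above the stud, which is at about (222,185); the guard is clear and the jaws still hold at 36.6 mm. I'll correct x and y, settle, then start down.

```bash
python3 -m crank '[{"dx":0,"dy":0,"dz":0,"yaw":0},{"dx":0.001,"dy":0,"dz":-0.0025,"yaw":0},{"dx":0,"dy":0,"dz":0,"yaw":0},{"dx":0,"dy":0,"dz":0,"yaw":0}]' - 60
```

```text
time_s: 17.45
ee_pos: [558.5, -44.2, 87.3]
ee_rot: [180.0, -0.0, 7.2]
force: [0.5, 1.3, -0.3]
gripper_width: 36.5
gripper_force: 60.0
```

```bash
python3 -m crank '[{"dx":-0.0006,"dy":-0.0002,"dz":-0.0125,"yaw":0},{"dx":0,"dy":0,"dz":-0.0125,"yaw":0},{"dx":0,"dy":0,"dz":0,"yaw":0},{"dx":0,"dy":0,"dz":0,"yaw":0}]';python3 -m crank '[{"dx":0,"dy":0,"dz":-0.003,"yaw":0},{"dx":0,"dy":0,"dz":-0.003,"yaw":0},{"dx":0,"dy":0,"dz":0,"yaw":0}]'
```

```text
time_s: 17.95
ee_pos: [558.0, -44.4, 67.0]
ee_rot: [180.0, 0.0, 7.2]
force: [-0.1, 0.1, -0.9]
gripper_width: 36.2
gripper_force: 60.0
time_s: 18.32
ee_pos: [557.9, -44.4, 62.2]
ee_rot: [180.0, 0.0, 7.2]
force: [-0.3, 0.3, -0.7]
gripper_width: 36.2
gripper_force: 60.0
```

The lip is over the stud tip with no side force. Now I'll press on.

```bash
for i in 1 ; do python3 -m crank '[{"dx":0,"dy":0,"dz":-0.0025,"yaw":0},{"dx":0,"dy":0,"dz":-0.0025,"yaw":0},{"dx":0,"dy":0,"dz":0,"yaw":0}]'; python3 -m crank '[{"dx":0,"dy":0,"dz":-0.0025,"yaw":0},{"dx":0,"dy":0,"dz":0,"yaw":0}]'; python3 -m crank '[{"dx":0,"dy":0,"dz":-0.0025,"yaw":0},{"dx":0,"dy":0,"dz":0,"yaw":0}]';  python3 -m crank '[{"dx":0,"dy":0,"dz":-0.0025,"yaw":0},{"dx":0,"dy":0,"dz":0,"yaw":0}]'; done
```

```text
time_s: 18.7
ee_pos: [558.4, -44.4, 59.1]
ee_rot: [180.0, -0.1, 7.2]
force: [-0.3, 0.0, 4.0]
gripper_width: 36.4
gripper_force: 60.0
time_s: 18.95
ee_pos: [558.3, -44.4, 56.9]
ee_rot: [180.0, -0.1, 7.2]
force: [0.0, 1.3, 4.0]
gripper_width: 36.1
gripper_force: 60.0
time_s: 19.2
ee_pos: [557.7, -44.2, 53.4]
ee_rot: [-180.0, 0.0, 7.2]
force: [1.4, 1.3, -4.6]
gripper_width: 36.1
gripper_force: 60.0
time_s: 19.45
ee_pos: [557.7, -44.5, 51.8]
ee_rot: [180.0, 0.1, 7.2]
force: [1.5, -0.1, -4.0]
gripper_width: 35.9
gripper_force: 60.0
```

The force changed from +4 to −4.6 N, so it clicked. I'll press to the collar and build a firm push.

```bash
python3 -m crank '[{"dx":0,"dy":0,"dz":-0.002,"yaw":0},{"dx":0,"dy":0,"dz":0,"yaw":0}]'; python3 -m crank '[{"dx":0,"dy":0,"dz":-0.0015,"yaw":0},{"dx":0,"dy":0,"dz":0,"yaw":0}]'; python3 -m crank '[{"dx":0,"dy":0,"dz":-0.001,"yaw":0},{"dx":0,"dy":0,"dz":0,"yaw":0}]'
```

```text
time_s: 19.7
ee_pos: [557.9, -44.5, 50.8]
ee_rot: [180.0, 0.0, 7.2]
force: [0.1, 0.5, -0.2]
gripper_width: 36.2
gripper_force: 60.0
time_s: 19.95
ee_pos: [558.2, -44.5, 50.2]
ee_rot: [180.0, -0.0, 7.2]
force: [-0.8, 0.9, 4.1]
gripper_width: 36.0
gripper_force: 60.0
time_s: 20.2
ee_pos: [558.2, -44.5, 50.1]
ee_rot: [180.0, -0.1, 7.2]
force: [-2.9, 0.4, 9.2]
gripper_width: 36.2
gripper_force: 60.0
```

```bash
python3 -m crank '[{"dx":0,"dy":0,"dz":-0.001,"yaw":0},{"dx":0,"dy":0,"dz":0,"yaw":0}]'; python3 -m crank '[{"dx":0,"dy":0,"dz":-0.001,"yaw":0},{"dx":0,"dy":0,"dz":0,"yaw":0},{"dx":0,"dy":0,"dz":0,"yaw":0},{"dx":0,"dy":0,"dz":0,"yaw":0},{"dx":0,"dy":0,"dz":0,"yaw":0}]'
```

```text
time_s: 20.45
ee_pos: [558.2, -44.5, 50.1]
ee_rot: [180.0, -0.1, 7.2]
force: [-4.0, -0.6, 13.6]
gripper_width: 36.0
gripper_force: 60.0
time_s: 21.08
ee_pos: [558.2, -44.5, 50.1]
ee_rot: [180.0, -0.1, 7.2]
force: [-5.3, -0.1, 19.6]
gripper_width: 36.2
gripper_force: 60.0
```

Run:
```python
from h import *
a=eyes.grab_frame("scene")[160:330,130:300];cv2.imwrite("pics/s4.png",cv2.resize(a,(595,595),interpolation=2)[...,::-1])
s=telemetry.state();print(s['ee_pos'],s['force'])
```

```text
[558.2 -44.5  50.1] [-5.9  1.2 19.9]
```

View pics/s4.png

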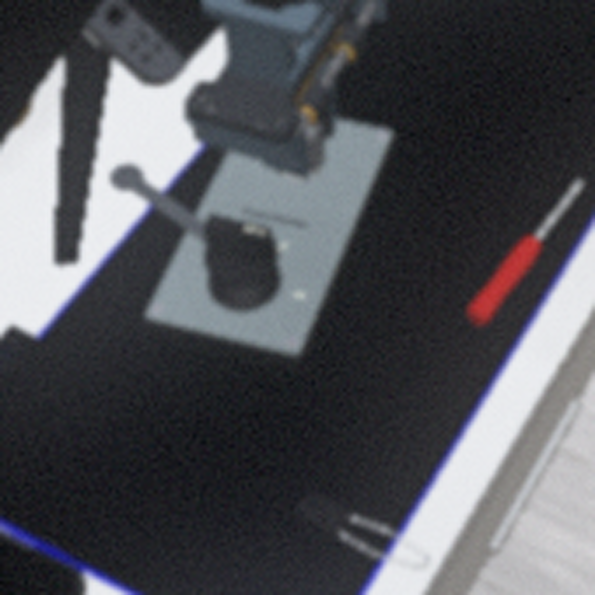

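The jaws hold the cap on the stud at about (290,160). The knob is at rest at (243,262), the guard is swung off with its pad at (127,177), and the screwdriver and puller look unmoved.

```bash
python3 -c "
from workcell import ticket
print(ticket.job_done())"
```

```text
the job is handed in; nothing more can be done
None
```

I turned the knob to its stop and let it spring back with the guard left clear, then pressed the cap past the click onto the collar; I handed the job in at about 21 s still gripping it at 60 N and pressing down with about 20 N.

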